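# Seal a gas valve in the leak tester, set it half open and start the test

### The job

Start the leak test of the brass gas valve in the white test fixture: throw the red clamp handle fully over to its stop, so that the plunger seals the valve's free port, and turn the yellow valve lever until the black mark at its tip points at the red half-open line. Only when the valve is sealed and set, press the green start button fully down and let it go; do not press the red stop button, and leave the other things on the table where they are.

Things in the scene. Friction and masses are not known exactly. Their poses are not given: they have to be found in the camera images.
- fixture: Fixed white plastic base plate, 240 (x) x 370 (y) x 20 mm, lying flat on the table, carrying nest, valve, feed block, degree plate and toggle clamp; it does not move. Origin at the centre of its underside, z up. The valve's pipe runs along the fixture's y axis; the clamp is on the +y side, the aluminium feed block (top 82 mm above the table) on the -y side, the quarter-ring degree plate towards -x and -y. A pressure gauge lies on the +x side, top at 72 mm.
- lever_axis (a point): Point on the valve lever's vertical turning axis, at mid-height of the lever's grip (118 mm above the table; 35 mm along x and -20 mm along y from the fixture's origin). It does not move.
- valve_lever (a joint): Angle of the valve lever in rad, 0 to 1.571. 0: along the pipe, pointing along the fixture's -y (fully open); it grows as the lever is turned clockwise seen from above, towards the fixture's -x; 1.571: square to the pipe (closed); at 0.785 its tip points exactly at the red half-open line. Stiff: about 0.6 N m turns it, and it stays where it is left.
- lever_tip (a point): On the top face of the yellow lever, at its outer end, 114 mm from the turning axis, at the end of the black mark line (26 x 4 mm). The lever's yellow grip is a level bar from 37 to 115 mm from the axis, 22 mm wide and 10 mm thick (113 to 123 mm above the table). Axes: x along the lever outwards, z up.
- half_open_line (a point): Inner end of the red half-open line (27 x 4 mm, radial) on the fixed aluminium degree plate, 124 mm from the lever's axis, 115 mm above the table. The degree plate is a quarter ring from 123 to 151 mm from the lever's axis, 5 mm thick, top at 115 mm, just outside the lever's tip.
- clamp_handle (a joint): Angle of the toggle clamp's handle in rad, 0 to 1.15. At 0 it leans outwards (along the fixture's +y), 0.50 rad (29 degrees) above horizontal: fully open, plunger drawn back. It grows as the handle is swung up and over towards the valve; at its stop (1.15) it stands 0.08 rad past upright and the plunger's seal presses on the port. About 0.15 N m besides its own weight (90 g) moves it and it stays where it is left. It swings in the fixture's y-z plane.
- clamp_pivot (a point): Centre of the clamp handle's level hinge pin (pin along the fixture's x), 86 mm above the table; 145 mm from the lever's axis, straight along the fixture's +y. It does not move.
- clamp_grip (a point): Centre of the outer part of the red clamp grip, 90 mm from the hinge pin. The grip is a round bar, 21 mm in diameter, from 40 to 122 mm from the pin; thrown over, its end stands 208 mm above the table.
- start_button_top (a point): Centre of the top of the green start button (cap 30 mm in diameter, travel 6 mm, about 5 N to press fully, springs back) on the yellow control box. The box is fixed, 118 x 74 mm, 62 mm high; it stands to the left or right of the fixture. Axes: z up, x along the box towards the red button.
- start_button (a joint): Travel of the green start button in m: 0 up, 0.006 fully pressed.
- stop_button_top (a point): Centre of the top of the red stop button, the same size as the green one, 56 mm from it on the same box. Not to be pressed.
- stop_button (a joint): Travel of the red stop button in m: 0 up, 0.006 fully pressed.
- parts_tray: Fixed blue open tray, 125 x 90 x 45 mm, with brass caps; bystander on the other side of the fixture from the control box. Origin at the centre of its underside.
- spare_valve: Loose bystander: another brass valve with yellow lever, 90 mm long, lever 115 mm, 87 mm high. Origin under its stem, at table height.
- port_plug: Loose bystander: steel plug, 34 mm in diameter, 36 mm high, standing on the fixture's plate. Origin at the centre of its underside.
- leak_spray: Loose bystander: white bottle with red cap, 60 mm in diameter, 170 mm high. Origin at the centre of its underside.
- wrench: Loose bystander: steel wrench, 170 mm long, lying flat. Origin near its middle, at table height.
- screwdriver: Loose bystander: screwdriver, 190 mm long, lying. Origin near its middle, at table height.
- tape_roll: Loose bystander: white roll, 60 mm in diameter, 19 mm high, lying flat.
- brush: Loose bystander: brush, 180 mm long, lying. Origin near its middle, at table height.
There are look-alikes about, which are no part of the job. Of the things that look like the part that bears start_button_top, take the one that is farthest to the robot's right at the start.

How it is judged:
By the outcome, as a careful person would: the job done as asked, in the order asked, and still so for the second after the job is handed in, with the robot touching nothing.
It also fails if it takes over 61 s, if anything falls off the work surface, if the arm or the gripper's body presses on something with over 40 N, if the wrist force passes 120 N, or if a joint passes its speed limit or range.

### The arm

A 7-joint arm with a two-finger parallel gripper is mounted at the origin on the work surface. World frame = base frame: x ahead of the robot, y to its left, z up, the work surface at z = 0. Lengths are in mm, angles in rad, forces in N, time in s.
With the tool pointing down it reaches from about 425 to 950 mm from the base axis. Payload 4.7 kg.
Tool frame: the origin (TCP) lies midway between the tips of the shut fingers; the grasp point (between the pads) lies 19 mm behind it; x points along the fingers, y is the direction in which the jaws open and shut, and the axes are right-handed (so a half turn about x gives the same grasp; the last joint's range is limited). The gripper opens to 85 mm and grips with 20 to 120 N. Pads are 22 mm wide; open, the fingers measure 114 mm over their backs; the gripper's body (76 mm by 85 mm) begins 54 mm behind the grasp point. The pads swing forward as they close: fully open they stand 13 mm farther back than shut.
Start: joints at [1.089, 0.469, -0.049, 1.532, 0.024, 1.141, -0.082], TCP at [295.349, -606.974, 231.335] pointing down, gripper open.
Joint ranges: [-2.59, 2.59], [-0.33, 1.99], [-1.39, 1.29], [0.1, 2.45], [-1.04, 4.18], [0.21, 1.99], [-2.66, 2.66]. Speed limits (rad/s): [2.57, 2.57, 3.14, 3.14, 3.14, 3.14, 3.14].

### API

Orientations are given as a rotation vector (axis times angle).
In Python, from bench import * gives the robot as it stands. The module is installed in compiled form; this text tells all that it offers.
- The arm moves only by the shell command python3 -m handwheel 'ROWS'. ROWS is JSON, one flat list of numbers, 7 for each row, row after row: the shift along the world's x, y, z in cm, then the turn, a rotation vector about the world's x, y, z in degrees, then the closure in counts, from 0 (fully open) to 255 (shut). A call has 1 to 8 rows; each row shifts and turns the commanded pose from where the row before left it; what a row does not reach is not made up. A row lasts 1/12 s, in which the tool goes at most 41.7 mm and 7.16 degrees, less where a joint would pass 70% of its speed; a pose out of reach is approached as far as the arm can. A call is refused whole if a number of a shift passes 4.17 or a number of a turn 7.16, either way. A call with a gripper value outside its range is refused whole. The fingers move at their own pace and stop on an object; the grip force is fixed at half the most. Time passes only in rows, so rows that do not move let the fingers close. It gives the time, the measured TCP pose, the force and the opening at its end, in the units of the state.
- get_state(): the state, without advancing time (a new reading comes with each control period).
- snapshot(name): name is "scene" or "top" or "wrist"; returns (picture, depth): 480x640x3 uint8, red, green, blue; 480x640 float32, mm along the optical axis (not along the pixel's ray), 0 where there is no reading.
- camera_model(name): a dict with "intrinsics" (3x3 intrinsics, pixels), "extrinsics" (4x4, takes a point from world to camera coordinates). Camera axes: x right, y down, z forward; pixel columns grow to the right and rows downward; lengths in mm; the calibration is good to about 2 mm. A picture is of the moment at which its call begins: read the wrist's pose just before it. camera_model takes no time and is no camera call; for the wrist camera it gives the pose at the moment of the call.
- hand_in(): hands the job in, once; it reports no verdict.
The state is a dict: "clock": time; "q": joint angles; "qvel": joint speeds; "joint_torque": joint torques, N m; "tool_pos": TCP position; "eef_rot": TCP orientation; "wrist_force": force on the tool from outside, world axes, zero at the start; "wrist_torque": the same for the moment, N m; "opening": finger opening in mm.
Only numpy, scipy, OpenCV 4.12 (cv2) and the standard library are available. Lean on these libraries where they do the work, as an engineer would, in place of code of your own. Each camera call takes 0.05 s, during which the arm holds its last target. There are 200 camera calls.

## Working session

There is one attempt and no reset: what is moved stays moved. The work goes in short steps, Python scripts to look and compute and a shell command to move; the robot and the scene stay as the last step left them, time stands still between calls to the robot, and variables do not carry over. Pictures are saved under pics/ and viewed, about 8 in all and at most 12, crops included, and the job is handed in when it is done.

```bash
mkdir -p pics; cat > h.py <<'E'
from bench import *
import numpy as np, cv2
def cloud(d,cm):
    K=cm["intrinsics"];T=np.linalg.inv(cm["extrinsics"])
    v,u=np.mgrid[0:480,0:640]
    p=np.stack([(u-K[0][2])*d/K[0][0],(v-K[1][2])*d/K[1][1],d],-1)
    return p@T[:3,:3].T+T[:3,3]
def snap(n,f=None):
    cm=camera_model(n);p,d=snapshot(n)
    if f: cv2.imwrite('pics/'+f,p[:,:,::-1])
    return p,cloud(d,cm),d,cm
E
python3 - <<'E'
from h import *
s=get_state();print({k:np.round(v,3) for k,v in s.items()})
for n in("scene","top"):
    p,X,d,cm=snap(n,n+'0.png');np.savez(n+'0.npz',p=p,X=X,d=d)
    print(n,np.round(np.array(cm["intrinsics"]),1).tolist(),np.round(np.array(cm["extrinsics"]),3).tolist())
E
```

```text
{'clock': np.float64(0.0), 'q': array([ 1.089,  0.469, -0.049,  1.534,  0.024,  1.141, -0.082]), 'qvel': array([ 0.   , -0.001,  0.001,  0.   , -0.001, -0.   , -0.001]), 'joint_torque': array([ 0.0000e+00, -5.1031e+01, -4.6000e-02, -2.3771e+01,  1.1000e-02,
        7.0000e-03, -0.0000e+00]), 'tool_pos': array([ 295.046, -606.414,  230.204]), 'eef_rot': array([ 1.97 ,  0.456, -1.971]), 'wrist_force': array([-0.162,  0.484, -0.19 ]), 'wrist_torque': array([-0.007,  0.006,  0.004]), 'opening': np.float64(85.449)}
scene [[577.0, 0.0, 327.3], [0.0, 577.0, 239.2], [0.0, 0.0, 1.0]] [[-0.121, 0.993, -0.017, -101.549], [0.674, 0.069, -0.735, -261.623], [-0.729, -0.1, -0.678, 1902.983], [0.0, 0.0, 0.0, 1.0]]
top [[550.4, 0.0, 310.8], [0.0, 550.4, 246.6], [0.0, 0.0, 1.0]] [[-0.006, -1.0, 0.009, 154.0], [-0.995, 0.005, -0.1, 510.829], [0.1, -0.01, -0.995, 1676.861], [0.0, 0.0, 0.0, 1.0]]
```

View pics/top0.png

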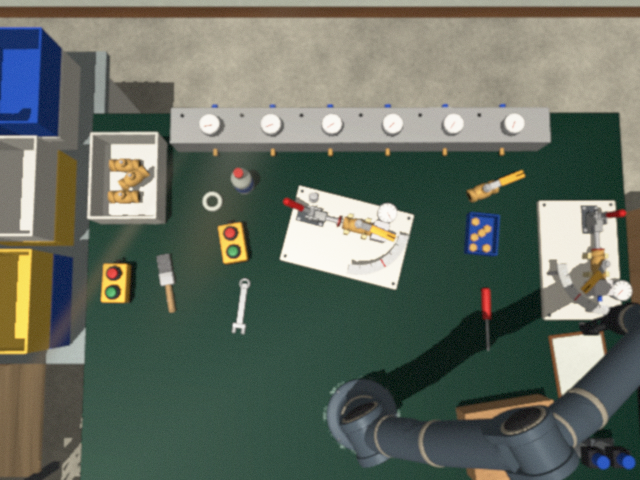

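View pics/scene0.png

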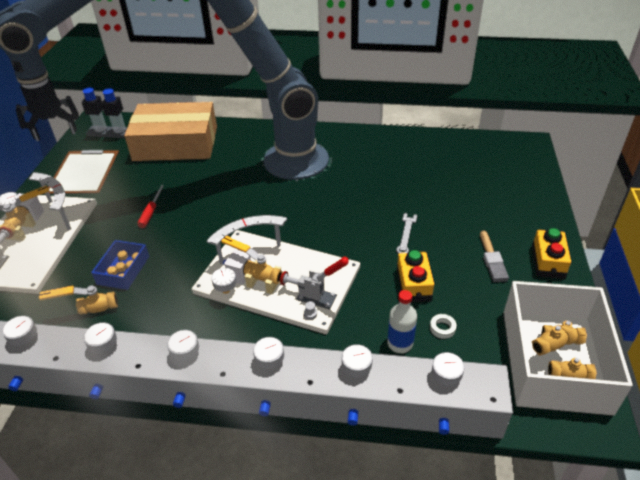

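The two views show two fixtures. The middle one (top view about 345,235) has a control box on its left and the tray on its right, so it is the one to use. Its clamp handle is at about (295,205), its lever tip at about (395,237), and the right-hand yellow box at about (233,243). I'll measure these next.

```bash
cat > m.py <<'E'
from h import *
def measure(p,X,d,cm):
    hsv=cv2.cvtColor(p,cv2.COLOR_RGB2HSV).astype(int);H,S,V=hsv[...,0],hsv[...,1],hsv[...,2]
    x,y,z=X[...,0],X[...,1],X[...,2]
    return H,S,V,x,y,z
if __name__=="__main__":
  for n in("top","scene"):
    f=np.load(n+'0.npz');p,X,d=f['p'],f['X'],f['d']
    H,S,V,x,y,z=measure(p,X,d,None)
    reg=(d>0)&(x>380)&(x<800)&(y>-150)&(y<330)
    m=reg&(S<60)&(V>120)&(z>8)&(z<32)
    m=m.astype(np.uint8);nn,l,st,c=cv2.connectedComponentsWithStats(m)
    i=1+np.argmax(st[1:,4]);pts=X[l==i][:,:2].astype(np.float32)
    print(n,'plate z',np.median(z[l==i]),cv2.minAreaRect(pts))
    reg=(d>0)&(x>380)&(x<800)&(y>-200)&(y<650)
    for name,mm in dict(red=((H<6)|(H>174))&(S>150)&(V>80),green=(H>45)&(H<85)&(S>120)&(V>80),yellow=(H>17)&(H<32)&(S>170)&(V>120)).items():
        nn,l,st,c=cv2.connectedComponentsWithStats((mm&reg&(z>15)).astype(np.uint8))
        for i in range(1,nn):
            if st[i,4]>8:
                q=X[l==i];r=cv2.minAreaRect(q[:,:2].astype(np.float32))
                print(name,st[i,4],c[i].round(),'med',np.median(q,0).round(1),'z',q[:,2].min().round(),q[:,2].max().round(),'rect',np.round(r[0]),np.round(r[1]),round(r[2],1))
E
python3 m.py
python3 - <<'E'
from h import *
a=cv2.imread('pics/top0.png')[170:300,190:430];b=cv2.imread('pics/scene0.png')[200:340,180:380]
a=cv2.resize(a,(800,433),interpolation=cv2.INTER_CUBIC);cv2.imwrite('pics/c0.png',a)
E
```

```text
top plate z 19.76167970275128 ((543.3746948242188, 37.109161376953125), (374.65301513671875, 242.8204345703125), 75.09272766113281)
red 52 [238. 172.] med [712.1 358.9 170.3] z 160.0 180.0 rect [712. 358.] [20. 22.] 82.8
red 129 [292. 204.] med [621.1 205.2 164. ] z 123.0 191.0 rect [622. 203.] [58. 19.] 74.3
red 81 [230. 232.] med [550.4 393.   83.3] z 71.0 94.0 rect [550. 395.] [28. 27.] 5.4
yellow 101 [241. 247.] med [499.3 359.2  56.4] z 26.0 72.0 rect [515. 364.] [ 57. 127.] 74.3
yellow 45 [388. 235.] med [535.2 -75.5 122.5] z 114.0 132.0 rect [536. -70.] [39. 14.] 67.3
scene plate z 19.23240333514582 ((545.279541015625, 38.82759094238281), (372.4434814453125, 244.47134399414062), 75.98809051513672)
red 175 [336. 266.] med [628.7 202.2 159.9] z 123.0 184.0 rect [628. 200.] [54. 18.] 81.3
red 108 [418. 271.] med [553.3 393.3  82.7] z 60.0 89.0 rect [543. 390.] [53. 28.] 27.9
red 28 [282. 276.] med [592.8  63.6  71.5] z 54.0 79.0 rect [588.  64.] [33. 14.] 13.5
red 139 [405. 296.] med [715.9 359.7 168.3] z 22.0 173.0 rect [647. 366.] [ 27. 163.] 85.1
green 82 [415. 255.] med [496.8 385.6  83.6] z 69.0 88.0 rect [496. 382.] [32. 29.] 72.3
yellow 161 [234. 243.] med [543.3 -61.1 122.1] z 117.0 128.0 rect [544. -61.] [74. 25.] 63.4
yellow 723 [416. 276.] med [555.2 392.1  60. ] z 28.0 77.0 rect [523. 390.] [121.  74.] 10.0
```

View pics/c0.png

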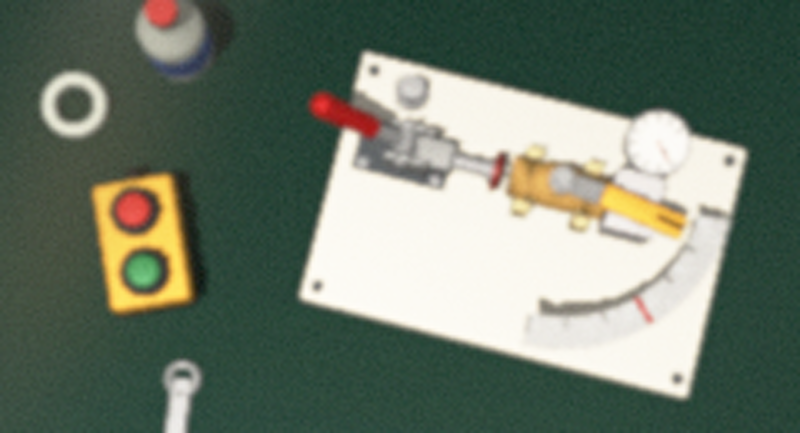

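```bash
cat > g.py <<'E'
from h import *
from scipy.spatial.transform import Rotation as Ro
yaw=np.radians(-14.5);ex=np.array([np.cos(yaw),np.sin(yaw)]);ey=np.array([-ex[1],ex[0]])
C=np.array([544.3,38.0]);ax=C+35*ex-20*ey;piv=ax+145*ey
def st():
    s=get_state();R=Ro.from_rotvec(s['eef_rot']).as_matrix()
    a=np.degrees(np.arctan2(R[1,1],R[0,1]))
    print('t',round(s['clock'],2),'pos',np.round(s['tool_pos'],1),'x',R[:,0].round(3),'jaw',R[:,1].round(3),'jawyaw',a.round(1),'F',np.round(s['wrist_force'],1),'op',round(s['opening'],1),'q',np.round(s['q'],2));return s
E
python3 - <<'E'
from g import *
from m import measure
st();print('axis',ax,'piv',piv,'ex',ex,'ey',ey)
for n in("top","scene"):
    f=np.load(n+'0.npz');p,X,d=f['p'],f['X'],f['d'];H,S,V,x,y,z=measure(p,X,d,0)
    r=np.hypot(x-ax[0],y-ax[1])
    mm=((H<8)|(H>172))&(S>70)&(r>110)&(r<160)&(z>100)&(z<130)&(y<0)
    q=X[mm];print(n,'redline',q.shape,q.mean(0), 'fixture angle',np.degrees(np.arctan2(-(q.mean(0)[:2]-ax)@ex,-(q.mean(0)[:2]-ax)@ey)), 'ideal',ax-137*(ex+ey)/2**.5)
    mm=(H>17)&(H<32)&(S>150)&(V>100)&(r<118)&(z>105)&(z<135)&(r>35)
    q=X[mm].mean(0);print('lever',q,np.degrees(np.arctan2(-(q[:2]-ax)@ex,-(q[:2]-ax)@ey)))
    mm=(H>40)&(H<90)&(S>90)&(V>50)&(z>60)&(z<95)&(x>450)&(x<560)&(y>330)&(y<450);q=X[mm];print('green',len(q),q.mean(0),cv2.minAreaRect(q[:,:2].astype(np.float32)), 'topz',np.median(q[:,2]))
E
```

```text
t 0.1 pos [ 295.1 -606.5  230.4] x [-0.001  0.002 -1.   ] jaw [ 0.438 -0.899 -0.002] jawyaw -64.1 F [ 1.2  0.3 -0.1] op 85.2 q [ 1.09  0.47 -0.05  1.53  0.02  1.14 -0.08]
axis [573.17756733   9.87374705] piv [609.48266792 150.25515491] ex [ 0.96814764 -0.25038   ] ey [0.25038    0.96814764]
top redline (12, 3) [456.64448467 -57.01059186 115.41935486] fixture angle 45.64626580506266 ideal [455.13437235 -59.65900868]
lever [541.82837811 -57.73466369 122.6032586 ] 10.376575336180618
green 78 [495.45557273 384.40522902  82.51823868] ((495.8236389160156, 385.0337829589844), (27.55843162536621, 27.442415237426758), 86.11995697021484) topz 83.02111555740669
scene redline (12, 3) [453.18727777 -59.35800415 115.18057671] fixture angle 45.51600185030987 ideal [455.13437235 -59.65900868]
lever [543.25879204 -60.21985943 122.1385104 ] 8.614742140869588
green 104 [497.61000802 384.11274714  81.84258688] ((496.2774353027344, 382.42510986328125), (32.5136604309082, 29.66158103942871), 72.33163452148438) topz 82.98684797317583
```

```bash
python3 -m handwheel '[1.44,3.7,0.25,0,0,2.07,255, 1.44,3.7,0.25,0,0,2.07,255, 1.44,3.7,0.25,0,0,2.07,255, 1.44,3.7,0.25,0,0,2.07,255, 1.44,3.7,0.25,0,0,2.07,255, 1.44,3.7,0.25,0,0,2.07,255, 1.44,3.7,0.25,0,0,2.07,255, 1.44,3.7,0.25,0,0,2.07,255]'
python3 -m handwheel '[1.44,3.7,0.25,0,0,2.07,255, 1.44,3.7,0.25,0,0,2.07,255, 1.44,3.7,0.25,0,0,2.07,255, 1.44,3.7,0.25,0,0,2.07,255, 1.44,3.7,0.25,0,0,2.07,255, 1.44,3.7,0.25,0,0,2.07,255, 1.44,3.7,0.25,0,0,2.07,255, 1.44,3.7,0.25,0,0,2.07,255]'
python3 -m handwheel '[1.44,3.7,0.25,0,0,2.07,255, 1.44,3.7,0.25,0,0,2.07,255, 1.44,3.7,0.25,0,0,2.07,255, 1.44,3.7,0.25,0,0,2.07,255, 1.44,3.7,0.25,0,0,2.07,255, 1.44,3.7,0.25,0,0,2.07,255, 1.44,3.7,0.25,0,0,2.07,255, 1.44,3.7,0.25,0,0,2.07,255]'
python3 -c "from g import *;st();print(piv+ey*125)"
```

```text
clock: 0.77
tool_pos: [410.6, -308.9, 251.2]
eef_rot: [1.787, 0.697, -1.788]
wrist_force: [1.5, 0.5, -0.0]
opening: -0.0
clock: 1.43
tool_pos: [525.8, -13.2, 271.3]
eef_rot: [1.593, 0.904, -1.594]
wrist_force: [0.3, 0.2, -0.1]
opening: -0.5
clock: 2.1
tool_pos: [641.3, 282.4, 290.8]
eef_rot: [1.39, 1.081, -1.392]
wrist_force: [1.0, -0.1, 0.1]
opening: 0.2
t 2.1 pos [641.3 282.4 290.8] x [-0.001 -0.001 -1.   ] jaw [ 0.969 -0.247 -0.001] jawyaw -14.3 F [ 1.  -0.1  0.1] op 0.2 q [-0.11  0.54 -0.59  1.36  0.3   1.33 -0.95]
[640.78016843 271.27360995]
```

```bash
python3 -m handwheel '[0,0,-3.15,0,0,0,255, 0,0,-3.15,0,0,0,255, 0,0,-3.15,0,0,0,255, 0,0,-3.15,0,0,0,255, -0.5,-1.94,0,0,0,0,255, -0.5,-1.94,0,0,0,0,255]'
for i in 1 2; do python3 -m handwheel '[-0.25,-0.97,0,0,0,0,255, -0.25,-0.97,0,0,0,0,255, -0.25,-0.97,0,0,0,0,255]'; done
```

```text
clock: 2.6
tool_pos: [628.7, 242.3, 161.4]
eef_rot: [1.385, 1.084, -1.395]
wrist_force: [-1.7, -1.3, 5.5]
opening: 0.3
clock: 2.85
tool_pos: [624.0, 214.5, 166.7]
eef_rot: [1.395, 1.081, -1.387]
wrist_force: [1.1, 3.6, 2.4]
opening: 0.0
clock: 3.1
tool_pos: [615.6, 183.3, 165.6]
eef_rot: [1.391, 1.08, -1.391]
wrist_force: [0.6, 1.8, 1.3]
opening: 0.1
```

```bash
for i in 1 2; do python3 -m handwheel '[-0.12,-0.48,0,0,0,0,255, -0.12,-0.48,0,0,0,0,255]'; done; for i in 1 2 3; do python3 -m handwheel '[-0.05,-0.19,0,0,0,0,255, 0,0,0,0,0,0,255]';done
```

```text
clock: 3.27
tool_pos: [613.2, 173.1, 165.1]
eef_rot: [1.391, 1.079, -1.393]
wrist_force: [1.4, 1.1, 1.1]
opening: -0.1
clock: 3.43
tool_pos: [611.3, 165.3, 165.5]
eef_rot: [1.393, 1.081, -1.39]
wrist_force: [3.1, 11.3, 1.3]
opening: 0.2
clock: 3.6
tool_pos: [611.2, 165.6, 165.7]
eef_rot: [1.396, 1.083, -1.386]
wrist_force: [3.7, 6.5, -1.1]
opening: 0.2
clock: 3.77
tool_pos: [611.1, 165.5, 165.8]
eef_rot: [1.398, 1.085, -1.383]
wrist_force: [4.8, 8.6, -2.6]
opening: -0.2
clock: 3.93
tool_pos: [611.0, 165.4, 165.8]
eef_rot: [1.4, 1.087, -1.38]
wrist_force: [6.3, 12.2, -5.5]
opening: 0.1
```

```bash
python3 -m handwheel '[-0.08,-0.29,0,0,0,0,255, -0.08,-0.29,0,0,0,0,255, 0,0,0,0,0,0,255]'; python3 -m handwheel '[0.35,1.36,0,0,0,0,255, 0.5,1.94,0,0,0,0,255, 0.5,1.94,0,0,0,0,255, 0,0,4,0,0,0,255, 0,0,4,0,0,0,255, 0,0,4,0,0,0,255,0,0,2,0,0,0,255, 0,0,0,0,0,0,255]'
python3 - <<'E'
from g import *
st()
for n in("top","scene"):
    p,X,d,cm=snap(n,n+'1.png')
    hsv=cv2.cvtColor(p,cv2.COLOR_RGB2HSV).astype(int);H,S,V=hsv[...,0],hsv[...,1],hsv[...,2]
    m=((H<6)|(H>174))&(S>150)&(V>80)&(X[...,2]>115)&(abs(X[...,0]-610)<40)&(X[...,1]>110)&(X[...,1]<260)
    q=X[m];r=(q[:,:2]-piv);print(n,len(q),'s',np.percentile(r@ey,[5,50,95]).round(1),'z',np.percentile(q[:,2],[5,50,95]).round(1))
cv2.imwrite('pics/c1.png',cv2.resize(cv2.imread('pics/scene1.png')[190:340,180:440],(780,450),interpolation=cv2.INTER_CUBIC))
E
```

```text
clock: 4.18
tool_pos: [610.5, 165.2, 166.4]
eef_rot: [1.407, 1.094, -1.371]
wrist_force: [9.9, 20.8, -9.7]
opening: -0.0
clock: 4.85
tool_pos: [623.3, 206.3, 311.1]
eef_rot: [1.398, 1.076, -1.384]
wrist_force: [0.9, 0.4, -0.4]
opening: 0.0
t 4.85 pos [623.3 206.3 311.1] x [ 0.008  0.002 -1.   ] jaw [ 0.969 -0.249  0.008] jawyaw -14.4 F [ 0.9  0.4 -0.4] op 0.0 q [ 0.03  0.45 -0.61  1.46  0.26  1.31 -0.85]Traceback (most recent call last):
  File "<stdin>", line 7, in <module>
    return _quantile_unchecked(
        a, q, axis, out, overwrite_input, method, keepdims, weights)
    return _ureduce(a,
                    func=_quantile_ureduce_func,
    ...<5 lines>...
                    overwrite_input=overwrite_input,
                    method=method)
    r = func(a, **kwargs)
    result = _quantile(arr,
                       quantiles=q,
    ...<2 lines>...
                       out=out,
                       weights=wgt)
    slices_having_nans = np.isnan(arr[-1, ...])
                                  ~~~^^^^^^^^^
IndexError: index -1 is out of bounds for axis 0 with size 0
```

```bash
python3 -m handwheel '[-1.17,-3.82,0,0,0,-1.37,90, -1.17,-3.82,0,0,0,-1.37,90, -1.17,-3.82,0,0,0,-1.37,90, -1.17,-3.82,0,0,0,-1.37,90, -1.17,-3.82,0,0,0,-1.37,90, -1.17,-3.82,0,0,0,-1.37,90, -1.17,-3.82,0,0,0,-1.37,90, 0,0,0,0,0,0,90]'
python3 - <<'E'
from g import *
st()
for n in("top","scene"):
  try:
    p,X,d,cm=snap(n,n+'1.png')
    hsv=cv2.cvtColor(p,cv2.COLOR_RGB2HSV).astype(int);H,S,V=hsv[...,0],hsv[...,1],hsv[...,2]
    m=((H<6)|(H>174))&(S>150)&(V>80)&(X[...,2]>115)&(abs(X[...,0]-610)<40)&(X[...,1]>110)&(X[...,1]<260)
    q=X[m];r=(q[:,:2]-piv);print(n,len(q),'s',np.percentile(r@ey,[5,50,95]).round(1),'z',np.percentile(q[:,2],[5,50,95]).round(1))
  except Exception as e: print(n,e)
p,X,d,cm=snap('wrist','w1.png')
a=cv2.resize(cv2.imread('pics/scene1.png')[170:340,180:380],(640,544));b=cv2.imread('pics/w1.png')
cv2.imwrite('pics/c1.png',cv2.resize(np.vstack([a[:500],b]),(392,600)))
E
```

```text
clock: 5.57
tool_pos: [535.9, -72.8, 302.8]
eef_rot: [1.513, 0.97, -1.529]
wrist_force: [-0.1, -1.7, 0.3]
opening: 55.4
t 5.57 pos [535.9 -72.8 302.8] x [-0.007 -0.006 -1.   ] jaw [ 0.907 -0.42  -0.004] jawyaw -24.9 F [-0.1 -1.7  0.3] op 55.4 q [ 0.48  0.23 -0.51  1.73  0.13  1.21 -0.5 ]
top 44 s [-15.7  -7.7  -0.7] z [166.9 202.2 211.3]
scene 184 s [-13.   -4.    2.6] z [141.8 183.8 206.8]
```

View pics/c1.png

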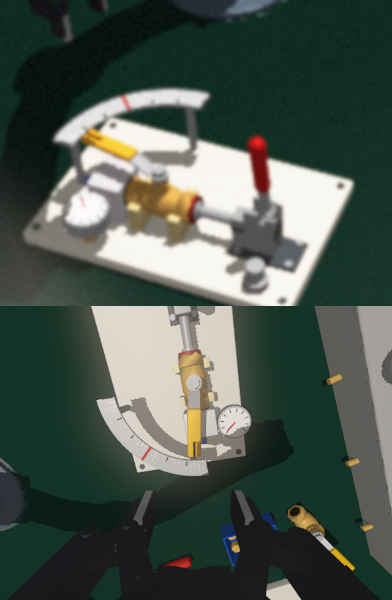

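The picture shows the handle upright, just past vertical, with the plunger at the port. The degree plate and its red line are clear. Next I check that the arm has settled.

```bash
python3 -m handwheel '[0,0,0,0,0,0,90,0,0,0,0,0,0,90]'; python3 - <<'E'
from g import *
st()
p,X,d,cm=snap('wrist')
hsv=cv2.cvtColor(p,cv2.COLOR_RGB2HSV).astype(int);H,S,V=hsv[...,0],hsv[...,1],hsv[...,2]
r=np.hypot(X[...,0]-ax[0],X[...,1]-ax[1]);z=X[...,2]
def ang(q): q=q[:,:2]-ax; return np.degrees(np.arctan2(-np.median(q@ex),-np.median(q@ey)))
y=(H>17)&(H<32)&(S>150)&(V>100)&(r<118)&(z>105)&(z<135)&(r>35)
l=((H<8)|(H>172))&(S>90)&(r>115)&(r<160)&(z>100)&(z<130)
print('lever',ang(X[y]),y.sum(),X[y].mean(0),'line',ang(X[l]),l.sum(),X[l].mean(0))
E
```

```text
clock: 5.88
tool_pos: [539.6, -60.0, 304.8]
eef_rot: [1.508, 0.985, -1.509]
wrist_force: [-0.2, 0.2, -0.4]
opening: 55.1
t 5.88 pos [539.6 -60.  304.8] x [-0.001  0.001 -1.   ] jaw [ 0.915 -0.403 -0.001] jawyaw -23.8 F [-0.2  0.2 -0.4] op 55.1 q [ 0.47  0.24 -0.52  1.73  0.12  1.21 -0.5 ]
lever 12.552007739945942 1392 [541.55451277 -53.1249536  123.25012892] line 46.01683027214562 89 [453.21963872 -57.91903705 116.14663147]
```

```bash
python3 -m handwheel '[0.1,-0.1,-3.5,0,0,0,90, 0,0,-3.5,0,0,0,90, 0,0,-3.5,0,0,0,90, 0,0,-3.5,0,0,0,90, 0,0,-3.5,0,0,0,90, 0,0,-2,0,0,0,90, 0,0,-1,0,0,0,90, 0,0,0,0,0,0,90]'; python3 -m handwheel '[0,0,0,0,0,0,255,0,0,0,0,0,0,255,0,0,0,0,0,0,255,0,0,0,0,0,0,255,0,0,0,0,0,0,255]';python3 -c "from g import *;s=st();p=s['tool_pos'][:2]-ax;print(np.hypot(*p),np.degrees(np.arctan2(-p@ex,-p@ey)))"
```

```text
clock: 6.6
tool_pos: [539.4, -61.6, 98.1]
eef_rot: [1.507, 0.986, -1.513]
wrist_force: [-0.3, -0.2, 0.2]
opening: 55.4
clock: 7.02
tool_pos: [540.9, -62.0, 102.2]
eef_rot: [1.51, 0.981, -1.508]
wrist_force: [-3.3, 1.5, 6.7]
opening: 20.5
t 7.02 pos [540.9 -62.  102.2] x [ 0.001 -0.    -1.   ] jaw [ 0.914 -0.405  0.001] jawyaw -23.9 F [-3.3  1.5  6.7] op 20.5 q [ 0.4   0.45 -0.46  1.95  0.28  0.8  -0.64]
78.82427340896676 9.667470803062185
```

```bash
python3 -m handwheel '[-0.722,0.369,0,0,0,-5.9,255, -0.68,0.443,0,0,0,-5.9,255, -0.63,0.51,0,0,0,-5.9,255]'; python3 -m handwheel '[-0.576,0.572,0,0,0,-5.9,255, -0.513,0.628,0,0,0,-5.9,255, -0.446,0.678,0,0,0,-5.9,255, 0,0,0,0,0,0,255, 0,0,0,0,0,0,255]';python3 -c "from g import *;s=st();p=s['tool_pos'][:2]-ax;print(np.hypot(*p),np.degrees(np.arctan2(-p@ex,-p@ey)))"
```

```text
clock: 7.27
tool_pos: [520.7, -49.6, 102.2]
eef_rot: [1.723, 0.768, -1.721]
wrist_force: [-3.5, -0.9, 6.6]
opening: 20.6
clock: 7.68
tool_pos: [503.8, -29.8, 102.2]
eef_rot: [1.919, 0.526, -1.921]
wrist_force: [-6.8, 2.0, 10.1]
opening: 20.9
t 7.68 pos [503.8 -29.8 102.2] x [-0.001 -0.    -1.   ] jaw [ 0.509 -0.861 -0.   ] jawyaw -59.4 F [-6.8  2.  10.1] op 20.9 q [ 0.25  0.38 -0.33  2.04  0.18  0.75 -1.23]
79.8963547068261 45.70963733561397
```

```bash
python3 -m handwheel '[0,0,0,0,0,0,90, 0,0,0,0,0,0,90, 0,0,0,0,0,0,90, 0,0,2,0,0,0,90, 0,0,4,0,0,0,90, 0,0,4,0,0,0,90, 0,0,4,0,0,0,90, 0,0,4,0,0,0,90]'
python3 -m handwheel '[0,3.8,0.4,0,0,3,255, 0,3.8,0.4,0,0,3,255, 0,3.8,0,0,0,3,255, 0,3.8,0,0,0,3,255, 0,3.8,0,0,0,3,255, 0,3.8,0,0,0,3,255, 0,3.8,0,0,0,3,255,0,3.8,0,0,0,3,255]'
cat > lev.py <<'E'
from g import *
import sys
st()
for n in("top","scene"):
  p,X,d,cm=snap(n,n+sys.argv[1]+'.png')
  hsv=cv2.cvtColor(p,cv2.COLOR_RGB2HSV).astype(int);H,S,V=hsv[...,0],hsv[...,1],hsv[...,2]
  # rays onto planes: lever top z=123, plate z=115
  K=np.array(cm["intrinsics"]);T=np.linalg.inv(cm["extrinsics"]);v,u=np.mgrid[0:480,0:640]
  D=np.stack([u,v,np.ones_like(u)],-1)@np.linalg.inv(K).T@T[:3,:3].T;o=T[:3,3]
  P=lambda z:(o+D*((z-o[2])/D[...,2])[...,None])[...,:2]-ax
  def ang(q):return np.degrees(np.arctan2(-q@ex,-q@ey))
  A=P(123);r=np.hypot(A[...,0],A[...,1]);zz=X[...,2]
  y=(H>15)&(H<34)&(S>130)&(V>80)&(r<118)&(r>40)&(zz>105)&(zz<135)
  q=A[y].astype(np.float32);rect=cv2.minAreaRect(q);L=cv2.fitLine(q,cv2.DIST_L2,0,.01,.01).ravel()
  B=P(115);rb=np.hypot(B[...,0],B[...,1])
  l=((H<8)|(H>172))&(S>80)&(rb>115)&(rb<160)&(zz>100)&(zz<130)
  e=L[:2]*(1 if L[:2]@q.mean(0)>0 else -1)
  print(n,'lever centroid',ang(q.mean(0)).round(2),'axisdir',ang(e).round(2),y.sum(),'line',ang(B[l].mean(0)).round(2),l.sum())
  c=cv2.imread('pics/'+n+sys.argv[1]+'.png');c=c[190:310,270:430] if n=="top" else c[190:310,170:330]
  cv2.imwrite('pics/lv_'+n+sys.argv[1]+'.png',cv2.resize(c,(800,600),interpolation=cv2.INTER_CUBIC))
E
python3 lev.py 2
```

```text
clock: 8.35
tool_pos: [504.9, -30.9, 282.5]
eef_rot: [1.921, 0.525, -1.919]
wrist_force: [1.5, -1.1, -0.6]
opening: 55.2
clock: 9.02
tool_pos: [505.2, 274.9, 288.6]
eef_rot: [1.647, 0.852, -1.645]
wrist_force: [0.8, 0.7, 0.4]
opening: 0.3
t 9.02 pos [505.2 274.9 288.6] x [ 0.001  0.    -1.   ] jaw [ 0.816 -0.577  0.001] jawyaw -35.3 F [0.8 0.7 0.4] op 0.3 q [-0.11  0.32 -0.59  1.68  0.19  1.2  -1.36]
top lever centroid 45.78 axisdir 46.81 177 line 45.94 9
scene lever centroid 44.31 axisdir 45.56 177 line 45.72 9
```

View pics/lv_top2.png

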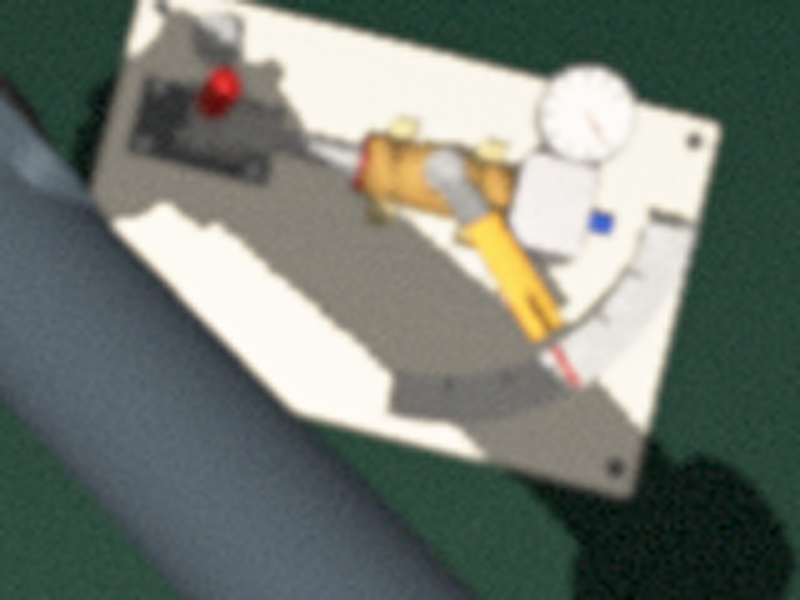

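The mark lines up with the red line to within about 1°. A close wrist view will confirm it before I press start.

```bash
python3 -m handwheel '[0,-3.8,0,0,0,-3,255, 0,-3.8,0,0,0,-3,255, 0,-3.8,0,0,0,-3,255, 0,-3.8,0,0,0,-3,255, 0,-3.8,0,0,0,-3,255, 0,-3.8,0,0,0,-3,255, 0,-3.8,-2,0,0,-3,255, 0,-3.8,-2,0,0,-3,255]'
python3 -m handwheel '[-2,-1.2,-2,0,0,0,255, -2,-1.2,0,0,0,0,255, 0,0,0,0,0,0,255, 0,0,0,0,0,0,255, 0,0,0,0,0,0,255]'
python3 - <<'E'
from g import *
st();p,X,d,cm=snap('wrist','w2.png')
hsv=cv2.cvtColor(p,cv2.COLOR_RGB2HSV).astype(int);H,S,V=hsv[...,0],hsv[...,1],hsv[...,2];zz=X[...,2]
K=np.array(cm["intrinsics"]);T=np.linalg.inv(cm["extrinsics"]);v,u=np.mgrid[0:480,0:640]
D=np.stack([u,v,np.ones_like(u)],-1)@np.linalg.inv(K).T@T[:3,:3].T;o=T[:3,3]
P=lambda z:(o+D*((z-o[2])/D[...,2])[...,None])[...,:2]-ax
ang=lambda q:np.degrees(np.arctan2(-q@ex,-q@ey)).round(2)
A=P(123);r=np.hypot(A[...,0],A[...,1]);B=P(115);rb=np.hypot(B[...,0],B[...,1])
l=((H<8)|(H>172))&(S>80)&(rb>118)&(rb<157)&(zz>105)&(zz<125)
top=(r<122)&(r>30)&(zz>118)&(zz<128)
y=top&(H>15)&(H<34)&(S>130)&(V>80)
k=top&(V<70)&(r>85)&(r<114)&(abs(ang(A)-45)<6)
def dr(q):
    L=cv2.fitLine(q.astype(np.float32),cv2.DIST_L2,0,.01,.01).ravel()[:2];return ang(L*np.sign(L@q.mean(0)))
for n,q in(('line',B[l]),('lever',A[y]),('mark',A[k])):
    if len(q)>5: print(n,len(q),q.mean(0).round(1),'pos',ang(q.mean(0)),'dir',dr(q))
E
```

```text
clock: 9.78
tool_pos: [505.7, -31.0, 250.5]
eef_rot: [1.926, 0.52, -1.918]
wrist_force: [0.2, -0.1, -0.1]
opening: 0.0
clock: 10.2
tool_pos: [465.9, -52.4, 230.3]
eef_rot: [1.922, 0.525, -1.918]
wrist_force: [0.9, -0.4, -0.4]
opening: 0.3
t 10.2 pos [465.9 -52.4 230.3] x [ 0.002 -0.    -1.   ] jaw [ 0.509 -0.861  0.001] jawyaw -59.4 F [ 0.9 -0.4 -0.4] op 0.3 q [ 0.35  0.15 -0.37  1.99  0.06  1.01 -1.08]
line 159 [-120.   -67.9] pos 45.99 dir 45.06
lever 2897 [-64.1 -36.2] pos 46.0 dir 44.68
```

View pics/w2.png

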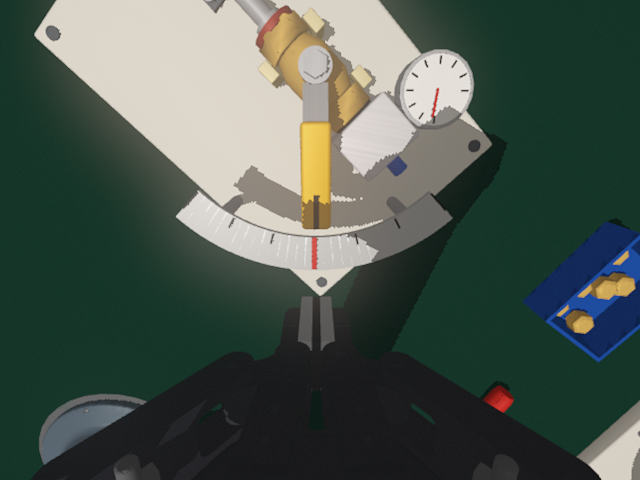

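The close view shows the lever mark (u≈316, v≈195–228) pointing at the red line (u≈314, v≈237–268). The rays give 46.0° for both, so the lever is set. Now the green button at about (496, 384, 83).

```bash
python3 -m handwheel '[0.28,3.6,1,0,0,2,255, 0.28,3.6,1,0,0,2,255, 0.28,3.6,1,0,0,2,255, 0.28,3.6,0,0,0,2,255, 0.28,3.6,0,0,0,2,255, 0.28,3.6,0,0,0,2,255, 0.28,3.6,0,0,0,2,255, 0.28,3.6,0,0,0,2,255]'
python3 -m handwheel '[0.2,3.7,0,0,0,2,255, 0.2,3.7,0,0,0,2,255, 0.2,3.7,0,0,0,2,255, 0.2,3.75,0,0,0,2,255, 0,0,-4,0,0,0,255, 0,0,-4,0,0,0,255, 0,0,-4,0,0,0,255, 0,0,0,0,0,0,255]'
python3 - <<'E'
from g import *
st();p,X,d,cm=snap('wrist','w3.png')
hsv=cv2.cvtColor(p,cv2.COLOR_RGB2HSV).astype(int);H,S,V=hsv[...,0],hsv[...,1],hsv[...,2];z=X[...,2]
near=(np.hypot(X[...,0]-520,X[...,1]-390)<90)&(z>64)&(z<100)
for n,m in(('green',(H>40)&(H<90)&(S>90)&(V>40)),('red',((H<8)|(H>172))&(S>120))):
    q=X[m&near];print(n,len(q), q.mean(0).round(1) if len(q) else '', np.percentile(q[:,2],90) if len(q) else '')
E
```

```text
clock: 10.92
tool_pos: [487.7, 238.6, 260.2]
eef_rot: [1.741, 0.753, -1.738]
wrist_force: [0.4, -0.1, -0.0]
opening: -0.2
clock: 11.58
tool_pos: [491.7, 381.3, 131.6]
eef_rot: [1.633, 0.849, -1.659]
wrist_force: [-1.2, -1.2, -1.0]
opening: 0.1
t 11.58 pos [491.7 381.3 131.6] x [-0.011 -0.009 -1.   ] jaw [ 0.816 -0.577 -0.004] jawyaw -35.3 F [-1.2 -1.2 -1. ] op 0.1 q [-0.31  0.56 -0.58  1.73  0.35  0.98 -1.64]
green 1159 [495.  385.2  84.1] 84.98825038486135
red 2341 [548.9 395.9  83.3] 84.93523525304684
```

View pics/w3.png

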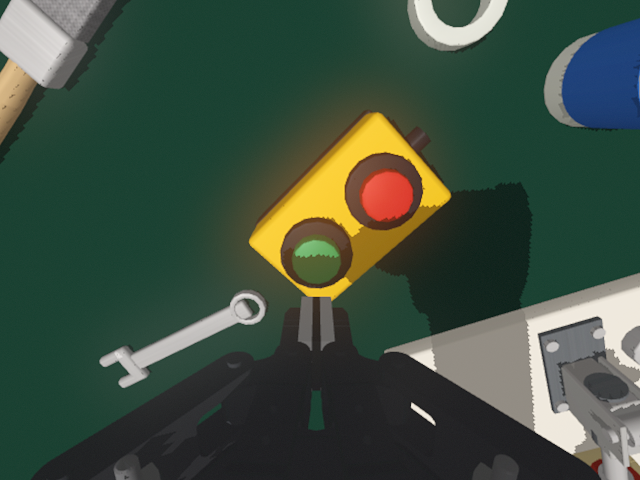

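The green button is straight ahead at (316,258), measured at (495,385) with its top near z = 84.5. The red one is well clear.

```bash
python3 -m handwheel '[0,0,0,0,0,0,255, 0,0,0,0,0,0,255, 0,0,-3.6,0,0,0,255, 0,0,0,0,0,0,255, 0,0,0,0,0,0,255]'; python3 -c "from g import *;st()"
```

```text
clock: 12.05
tool_pos: [495.6, 383.9, 104.6]
eef_rot: [1.648, 0.85, -1.648]
wrist_force: [0.1, 1.3, 0.7]
opening: -0.2
t 12.05 pos [495.6 383.9 104.6] x [ 0. -0. -1.] jaw [ 0.815 -0.579  0.   ] jawyaw -35.4 F [0.1 1.3 0.7] op -0.2 q [-0.33  0.59 -0.56  1.75  0.38  0.92 -1.67]
```

```bash
python3 -m handwheel '[0,0.1,-1.5,0,0,0,255, 0,0,0,0,0,0,255]'; for i in 1 2 3 4 5; do python3 -m handwheel '[0,0,-0.2,0,0,0,255, 0,0,0,0,0,0,255]' | grep -E "pos|force"; done
```

```text
clock: 12.22
tool_pos: [495.6, 385.3, 89.5]
eef_rot: [1.648, 0.851, -1.647]
wrist_force: [-0.4, -0.2, 0.0]
opening: 0.1
tool_pos: [496.0, 385.6, 88.1]
wrist_force: [0.1, -0.6, -0.1]
tool_pos: [495.7, 385.3, 85.2]
wrist_force: [-0.7, -0.3, -0.1]
tool_pos: [495.7, 385.4, 82.9]
wrist_force: [0.8, -0.0, 1.6]
tool_pos: [495.7, 385.4, 80.8]
wrist_force: [0.4, 0.1, 2.9]
tool_pos: [495.7, 385.4, 78.7]
wrist_force: [0.5, 0.1, 5.4]
```

```bash
for i in 1 2 ; do python3 -m handwheel '[0,0,-0.2,0,0,0,255, 0,0,0,0,0,0,255]' | grep -E "pos|force"; done; python3 -m handwheel '[0,0,-0.1,0,0,0,255, 0,0,0,0,0,0,255,0,0,0,0,0,0,255]'| grep -E "pos|force"
```

```text
tool_pos: [495.8, 385.4, 78.0]
wrist_force: [-0.7, -2.3, 10.6]
tool_pos: [495.8, 385.5, 77.8]
wrist_force: [-3.5, -5.3, 20.8]
tool_pos: [495.9, 385.5, 77.8]
wrist_force: [-4.9, -6.3, 27.0]
```

The button bottomed out after 6 mm of travel (84 to 78) with the force rising steeply. I'll release it, retreat and check.

```bash
python3 -m handwheel '[0,0,1.5,0,0,0,255, 0,0,3,0,0,0,255, 0,0,4,0,0,0,255, 0,0,4,0,0,0,255, 0,0,4,0,0,0,255, 0,0,4,0,0,0,255, 0,0,0,0,0,0,255, 0,0,0,0,0,0,255]'
python3 lev.py 3; python3 - <<'E'
from h import *
p,X,d,cm=snap('wrist')
hsv=cv2.cvtColor(p,cv2.COLOR_RGB2HSV).astype(int);H,S,V=hsv[...,0],hsv[...,1],hsv[...,2];z=X[...,2]
near=(np.hypot(X[...,0]-520,X[...,1]-390)<90)&(z>64)&(z<100)
for n,m in(('green',(H>40)&(H<90)&(S>90)&(V>40)),('red',((H<8)|(H>172))&(S>120))):
    q=X[m&near];print(n,len(q),np.percentile(q[:,2],90) if len(q) else '')
E
```

```text
clock: 14.3
tool_pos: [495.8, 386.0, 280.9]
eef_rot: [1.652, 0.852, -1.644]
wrist_force: [0.8, -0.7, -0.8]
opening: 0.3
t 14.3 pos [495.8 386.  280.9] x [ 0.004  0.003 -1.   ] jaw [ 0.815 -0.579  0.001] jawyaw -35.4 F [ 0.8 -0.7 -0.8] op 0.3 q [-0.28  0.42 -0.63  1.57  0.26  1.23 -1.57]
top lever centroid 45.37 axisdir 44.81 168 line 45.81 6
scene lever centroid 44.19 axisdir 45.18 175 line 50.65 10
green 565 85.08493965680498
red 789 85.18469564481231
```

View pics/scene3.png

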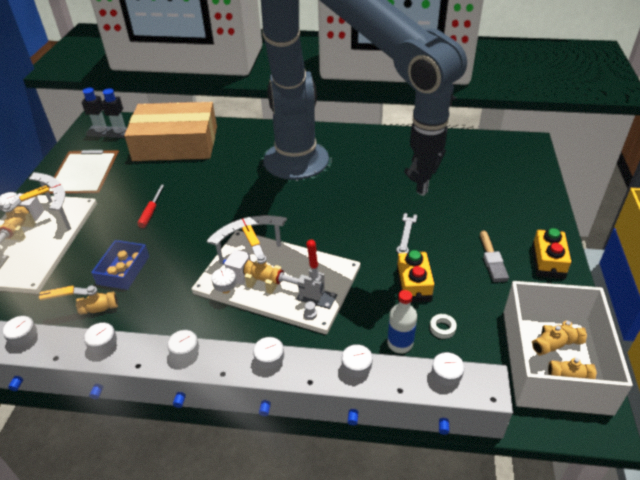

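The final scene shows the clamp handle upright at (312,252) and the lever pointing at the red line at (245,225). Both buttons are up, and the bystanders are where they were.

```bash
python3 -c "from bench import *;print(hand_in())"
```

```text
the job is handed in; nothing more can be done
None
```

The leak test is started and the job is handed in at about 14.5 s of the 61 s allowed.

- **Clamp:** I pushed the red handle over with the closed fingers until it stood against its stop. The push force rose to about 25 N with no further movement. The cameras then showed it slightly past upright, with its top about 208 mm above the table.
- **Lever:** I gripped the yellow lever and turned it from about 10° to the half-open line. The close wrist view put both the lever and the red line at 46.0°. The wider views agreed to within about 1.5°.
- **Start button:** I used the right-hand yellow box and pressed the green button last. It went down about 6 mm to its stop, with the force reaching 27 N, and I let it go. The red button was not touched.
- **Last checks:** Both button tops read about 85 mm, so both are up. The gripper touches nothing, and the other things on the table look unmoved.
- **One reading disagreed:** In the last scene view the red line came out at 50.7° from only 10 pixels. Five of the other readings gave 45.5–46.0°, so I took this one as noise, possibly stray pixels from the lever.

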